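# Open the clay-lamp press guard and hold its ejector rod out at the mark

## Robot

A 7-joint arm with a two-finger parallel gripper is mounted at the origin on the work surface. World frame = base frame: x ahead of the robot, y to its left, z up, the work surface at z = 0. Lengths are in m, angles in rad, forces in N, time in s.
With the tool pointing down it reaches from about 0.35 to 0.9 m from the base axis. Payload 8.1 kg.
Tool frame: the origin (TCP) lies at the very end of the fingers, on their centre line; the grasp point (between the pads) lies 19 mm behind it; z points along the fingers, x is the direction in which the jaws open and shut, and the axes are right-handed (so a half turn about z gives the same grasp; the last joint's range is limited). The gripper opens to 92 mm and grips with 3 to 60 N. Pads are 19 mm wide; open, the fingers measure 130 mm over their backs; the gripper's body (75 mm by 190 mm) begins 47 mm behind the grasp point.
Start: joints at [-1.272, 0.434, 0.025, 1.573, -0.012, 1.134, -0.075], TCP at [0.244, 0.575, 0.227] pointing down, gripper open.
Joint ranges: [-2.62, 2.62], [-0.44, 2.09], [-1.27, 1.32], [0.08, 2.57], [-1.32, 4.46], [0.12, 2], [-2.74, 2.74]. Speed limits (rad/s): [2.22, 2.22, 3.01, 3.01, 3.14, 3.14, 3.14].

## Interface

Orientations are given as a rotation vector (axis times angle).
In Python, from cell import status, viewer, arm gives the robot as it stands.
- The arm moves only by the tool jog_arm, never from a script. Its argument "commands" is text: rows parted by semicolons, each of 7 numbers parted by spaces: the closure, from -1 (fully open) to 1 (shut), then the shift along the world's x, y, z normalised to -1 to 1, where 1 is 0.3 m, then the turn, a rotation vector about the world's x, y, z normalised to -1 to 1, where 1 is 2 pi rad. In form: jaw dx dy dz wx wy wz; .... A call has exactly 5 rows; each row shifts and turns the commanded pose from where the row before left it; what a row does not reach is not made up. A row lasts 1/10 s, in which the tool goes at most 50 mm and 8.59 degrees, less where a joint would pass 70% of its speed; a pose out of reach is approached as far as the arm can. A call with a number of a shift or a turn outside -1 to 1 is refused whole. A call with a gripper value outside its range is refused whole. The fingers move at their own pace and stop on an object; "force" is the grip in N (left out, the last holds). Time passes only in rows, so rows that do not move let the fingers close, or fill a call up. It gives the time, the measured TCP pose, the force and the opening at its end, in the units of the state.
- status.observe(): the state, without advancing time (a new reading comes with each control period).
- viewer.get_image(name): name is "scene" or "top" or "wrist"; returns a dict with "pixels" (480x640x3 uint8, red, green, blue), "z_map" (480x640 float32, m along the optical axis (not along the pixel's ray), 0 where there is no reading), "camera_matrix" (3x3 intrinsics, pixels), "R" (3x3) and "t" (3): a world point X has camera coordinates R X + t. Camera axes: x right, y down, z forward; pixel columns grow to the right and rows downward; lengths in m; the calibration is good to about 2 mm. A picture is of the moment at which its call begins.
- arm.sign_off(): hands the job in, once; it reports no verdict.
The state is a dict: "clock": time; "joints": joint angles; "dq": joint speeds; "joint_efforts": joint torques, N m; "position": TCP position; "ee_rot": TCP orientation; "force": force on the tool from outside, world axes, zero at the start; "ft_torque": the same for the moment, N m; "width": opening from 0.0 (shut) to 1.0 (fully open).
Only numpy, scipy, OpenCV 4.12 (cv2) and the standard library are available. Lean on these libraries where they do the work, as an engineer would, in place of code of your own. Each camera call takes 0.05 s, during which the arm holds its last target. There are 200 camera calls.

## Task

Open up the small clay-cup press for unloading: fold its hinged splash guard (a clear pane in a metal frame) up off the pull rod until the guard stands upright, and then pull the sprung rod out of its sleeve by its black knob until the middle of the ring mark on the rod is level with the mouth of the sleeve. Finish while still gripping the rod and holding it there against its spring (do not let go), with the guard still upright. Leave the clay cups and the wooden tamper around the press standing where they are.

Things in the scene. Friction and masses are not known exactly. Their poses are not given: they have to be found in the camera images.
- press: White bench press, fixed. Origin: on the table, straight below the middle of the guard's hinge. z up; x points level from the knob into the machine (the rod pulls out along -x); y along the hinge. Base plate 270 x 160 x 22 mm, from x = -30 mm; die block at x 80 to 170, 72 mm high; head and column from x = 90, up to 255 mm high. Under the knob is bare table.
- guard_hinge (a point): Middle of the guard's hinge axis, 85 mm above the table; the axis runs along the press's y.
- guard (a joint): Guard angle, rad: 0 = level over the knob (reaching along the press's -x), pi/2 = upright, stop at 2.0, leaning back over the machine. Starts at 0 to 0.45. Stiff hinge (0.28 N m of friction), stays where left. Clear pane in a metal frame, 130 mm wide, 4 mm thick, reaching 115 mm from the hinge axis.
- guard_bar (a point): Middle of the guard's round pull bar, in the guard's plane beyond its free edge and parallel to it, 155 mm from the hinge axis. Bar 10 mm thick, 80 mm clear between its two legs, 35 mm clear gap to the frame. A gripper pointing down can pinch it and let it turn between the pads along the arc.
- rod (a joint): How far the rod is pulled out, m: 0 = home (starts there), 0.055 = ring mark level with the sleeve mouth, 0.085 = end stop. An inner spring pulls it home: about 5 N at 0, 13 N at the mark; it springs back if let go.
- rod_grip (a point): Centre of the rod's black knob, 50 mm above the table, moves with the rod; when home 85 mm from the hinge axis along the press's -x and under the lowered guard. Knob: level cylinder along the press's x, 22 mm thick, 34 mm long, with a disc 32 mm across and 5 mm thick at its outer end.
- rod_mark (a point): Centre of the ring mark on the rod: dark steel ring 20 mm diameter, 6 mm wide, on the 12 mm steel rod, 95 mm behind the knob's centre; seen from above in the open-topped sleeve.
- sleeve_mouth (a point): Centre of the sleeve's front end (its mouth), on the rod's axis, 45 mm in front of the hinge axis. The sleeve is an open-topped aluminium channel 36 mm wide, top 62 mm above the table. Ring mark level with the mouth: mark centre here; knob centre is then 95 mm in front.
- cup1: Clay cup, 60 mm across, 28 mm high, loose; origin at the centre of its underside. A bystander, beside the press.
- cup2: Clay cup, 60 mm across, 28 mm high, loose; origin at the centre of its underside. A bystander, beside the press.
- cup3: Clay cup, 60 mm across, 28 mm high, loose; origin at the centre of its underside. A bystander, beside the press.
- tamper: Wooden tamper standing on end, 44 mm across, 90 mm high, loose; origin at the centre of its underside. A bystander, beside the press.

How it is judged:
On the way, in this order (a step that is already met when the one before it is completed fails the run):
1. the guard stands upright, the rod still home (value of joint guard between 1.4 and 1.74 rad and value of joint rod below 0.015 m), for 0.3 s.
2. the rod is pulled to its mark by the gripper, the guard upright (value of joint guard between 1.4 and 1.74 rad and value of joint rod between 0.049 and 0.061 m and contact force between rod and the fingers above 4 N), for 0.3 s.
At the end, for the whole second after the job is handed in: The gripper's fingers hold the rod (contact over 4 N) with its ring mark within 6 mm of level with the sleeve mouth, the rod still (under 10 mm/s), and the guard is within about 10 degrees of upright (all of step 2 and velocity of joint rod between -0.01 and 0.01 m/s); the arm keeps its last pose, push and grip.
It fails at once if a clay cup or the tamper is pushed more than 30 mm or knocked over (distance of any of cup1, cup2, cup3, tamper from where it was at the start of the episode above 0.03 m or angle between any of cup1, cup2, cup3, tamper's own z axis and vertical above 0.6 rad).
It also fails if it takes over 56 s, if anything falls off the work surface, if the arm or the gripper's body presses on something with over 40 N, if the wrist force passes 120 N, or if a joint passes its speed limit or range.

## Working session

There is one attempt and no reset: what is moved stays moved. The work goes in short steps, Python scripts to look and compute and a tool call to move; the robot and the scene stay as the last step left them, time stands still between calls to the robot, and variables do not carry over. Pictures are saved under pics/ and viewed, about 8 in all and at most 12, crops included, and the job is handed in when it is done.

Besides the shell and the picture viewer there is one more tool, called after "Call:" as a command line: name --argument value ..., lists and objects as JSON in quotes. jog_arm: Moves the arm, as the interface text tells. Scaled input: -1 to 1 covers 0.3 m each way for a shift and 2 pi rad each way for a turn. Its arguments: {"type":"object","properties":{"commands":{"type":"string"},"force":{"type":"number"}},"required":["commands"]}

```bash
mkdir -p pics; cat > h.py <<'E'
import numpy as np, cv2
from cell import status, viewer, arm
def grab(name, save=None):
    d=viewer.get_image(name); np.savez(f'pics/{save or name}.npz',**d)
    return d
def px2w(d,u,v,z=None):
    K,R,t=d["camera_matrix"],d["R"],d["t"]
    z=d["z_map"][int(v),int(u)] if z is None else z
    return R.T@(z*np.linalg.inv(K)@[u,v,1]-t)
def proj(d,X):
    c=d["R"]@np.array(X)+d["t"]; p=d["camera_matrix"]@c; return p[:2]/p[2]
E
python3 - <<'E'
from h import *
a=grab("scene"); b=grab("top")
im=np.hstack([a["pixels"],b["pixels"]])[:,:,::-1]
cv2.imwrite('pics/scene.png',a["pixels"][:,:,::-1]);cv2.imwrite('pics/top.png',b["pixels"][:,:,::-1])
s=status.observe();print({k:np.round(v,3) for k,v in s.items()})
E
```

```text
{'clock': np.float64(0.1), 'joints': array([-1.272,  0.435,  0.025,  1.574, -0.012,  1.134, -0.075]), 'dq': array([ 0.   , -0.002,  0.   , -0.001, -0.001,  0.   ,  0.002]), 'joint_efforts': array([ 3.0000e-03, -6.6912e+01,  9.8800e-01, -3.1515e+01, -6.1000e-02,
        3.7000e-02,  0.0000e+00]), 'position': array([0.244, 0.575, 0.226]), 'ee_rot': array([ 2.619e+00,  1.733e+00, -2.000e-03]), 'force': array([-0.353, -0.364,  0.885]), 'ft_torque': array([-0.005, -0.032, -0.002]), 'width': np.float64(1.005)}
```

View pics/scene.png

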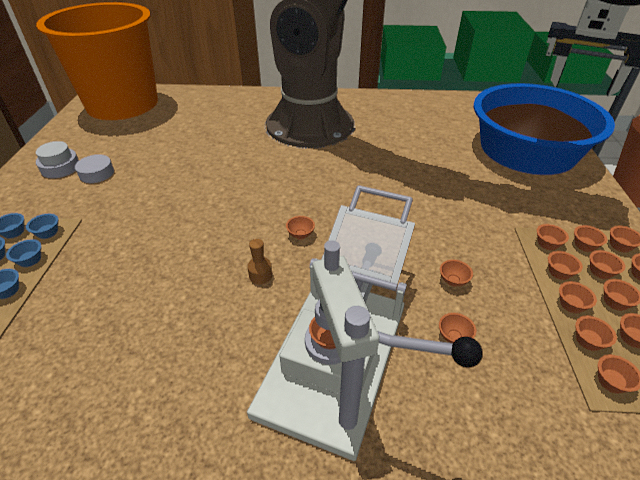

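View pics/top.png

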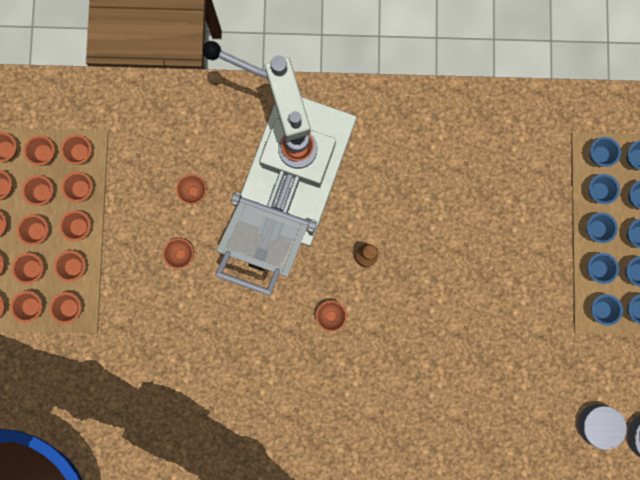

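The scene view shows the guard folded toward the robot, with the bar at about (358,190)-(410,200) and the hinge at about (313,263)-(404,285). The top view puts the bar at (219,275)-(271,291), the hinge ends at (236,199) and (313,228), the tamper at (366,254), and cups at (191,189), (178,253) and (330,316).

```bash
python3 - <<'E'
from h import *
a=dict(np.load('pics/scene.npz'));b=dict(np.load('pics/top.npz'))
P=lambda d:d["camera_matrix"]@np.c_[d["R"],d["t"]]
print('cams',(-a["R"].T@a["t"]).round(3),(-b["R"].T@b["t"]).round(3))
def tri(p,q):
    X=cv2.triangulatePoints(P(a),P(b),np.array(p,float),np.array(q,float))[:,0];X=X[:3]/X[3]
    return X.round(4),(proj(a,X)-p).round(1),(proj(b,X)-q).round(1)
for n,p,q in [('barR',(410,200),(219,275)),('barL',(358,190),(271,291)),('hingeR',(404,285),(236,199)),('hingeL',(313,263),(313,228))]: print(n,*tri(p,q))
for n,(u,v) in dict(tamp=(366,254),c1=(191,189),c2=(178,253),c3=(330,316),barm=(245,283),h1=(236,199),h2=(313,228),knob=(257,267)).items():
    print(n,px2w(b,u,v).round(4))
# crops
A=cv2.resize(a["pixels"][170:310,290:430,::-1],(560,560),interpolation=2);B=cv2.resize(b["pixels"][170:310,200:340,::-1],(560,560),interpolation=2)
cv2.imwrite('pics/crop.png',cv2.resize(np.hstack([A,B]),(800,400)))
E
```

```text
cams [1.131 0.087 0.612] [0.48  0.053 1.159]
barR [0.5315 0.2088 0.1501] [-1.  0.] [-0.6 -0.1]
barL [0.5066 0.1207 0.1494] [-1.1  0. ] [-0.6 -0. ]
hingeR [0.6721 0.1927 0.0918] [-1.6  0. ] [-0.8 -0.1]
hingeL [0.6239 0.0511 0.0837] [ 0.5 -0. ] [ 0.2 -0. ]
tamp [ 0.579  -0.0452  0.0833]
c1 [0.7049 0.2905 0.0057]
c2 [0.5793 0.3104 0.0055]
c3 [0.4652 0.0148 0.0059]
barm [0.5186 0.1627 0.1591]
h1 [0.6716 0.191  0.0937]
h2 [0.6219 0.0515 0.0983]
knob [0.5518 0.1519 0.0673]
```

View pics/crop.png

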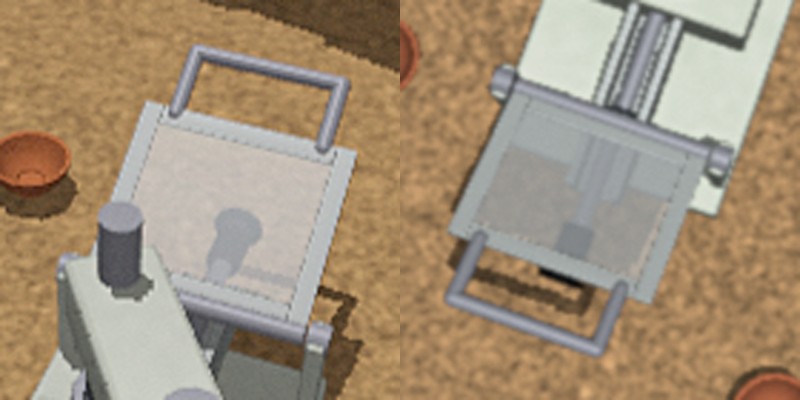

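The two views agree: the hinge is at about (0.648, 0.122, 0.086), the bar at (0.519, 0.165, 0.150), 151 mm from the hinge against 155 expected, and the guard is at about 0.43 rad. Press yaw comes out at -0.325 from both the hinge and the bar. I'll move above the bar now.

Call:
jog_arm --commands "-1 .06 -.091 .01 0 0 -.0159;-1 .06 -.091 .01 0 0 -.0159;-1 .06 -.091 .01 0 0 -.0159;-1 .06 -.091 .01 0 0 -.0159;-1 .06 -.091 .01 0 0 -.0159" --force 40

```text
clock: 0.6
position: [0.3349, 0.4373, 0.2415]
ee_rot: [2.969, 1.026, -0.001]
force: [0.3, -0.1, -0.4]
width: 0.999
```

Call:
jog_arm --commands "-1 .06 -.091 .01 0 0 -.0159;-1 .06 -.091 .01 0 0 -.0159;-1 .06 -.091 .01 0 0 -.0159;-1 .06 -.091 .01 0 0 -.0159;-1 .06 -.091 .01 0 0 -.0159"

```text
clock: 1.1
position: [0.4248, 0.3009, 0.2567]
ee_rot: [3.131, 0.26, -0.001]
force: [-0.5, 1.0, 1.5]
width: 0.999
```

Call:
jog_arm --commands ".48 .06 -.091 .01 0 0 -.0159;.48 .06 -.091 .01 0 0 -.0159;.48 .06 -.091 .01 0 0 -.0159;.48 .06 -.091 .01 0 0 -.0159;.48 .06 -.091 .01 0 0 -.0159"

```text
clock: 1.6
position: [0.5148, 0.1645, 0.2717]
ee_rot: [3.098, -0.522, -0.001]
force: [-1.2, -0.0, 0.7]
width: 0.616
```

Call:
jog_arm --commands ".48 0 0 0 0 0 0;.48 0 0 0 0 0 0;.48 0 0 0 0 0 0;.48 0 0 0 0 0 0;.48 0 0 0 0 0 0"

```text
clock: 2.1
position: [0.5139, 0.1666, 0.2716]
ee_rot: [-3.099, 0.512, 0.001]
force: [-0.3, 0.3, 0.6]
width: 0.265
```

```bash
python3 - <<'E'
from h import *
w=grab("wrist","w1");s=status.observe()
for k in('clock','position','ee_rot','width','joints','force'):print(k,np.round(s[k],4))
H=np.array([.648,.122,.086]);y=-.325;ex=np.array([np.cos(y),np.sin(y),0]);ey=np.array([-ex[1],ex[0],0])
im=w["pixels"][:,:,::-1].copy()
for f in(.43,):
  B=H+.155*(-np.cos(f)*ex+np.sin(f)*np.array([0,0,1]))
  for k in(-.04,0,.04):
    p=proj(w,B+k*ey);print(p.round(1));cv2.circle(im,tuple(int(i) for i in p),3,(0,0,255),1)
for k in(-.065,0,.065):
    p=proj(w,H+k*ey);cv2.circle(im,tuple(int(i) for i in p),3,(255,0,0),1)
cv2.imwrite('pics/w1.png',im)
E
```

```text
clock 2.15
position [0.5141 0.1664 0.2716]
ee_rot [-3.0994e+00  5.1300e-01  4.0000e-04]
width 0.2611
joints [-0.8034  0.27    0.5035  1.7443 -0.1408  1.1633 -0.5872]
force [ 0.0649 -0.0739  0.3582]
[324.7 285.9]
[324.6 231.2]
[324.4 171.7]
```

View pics/w1.png

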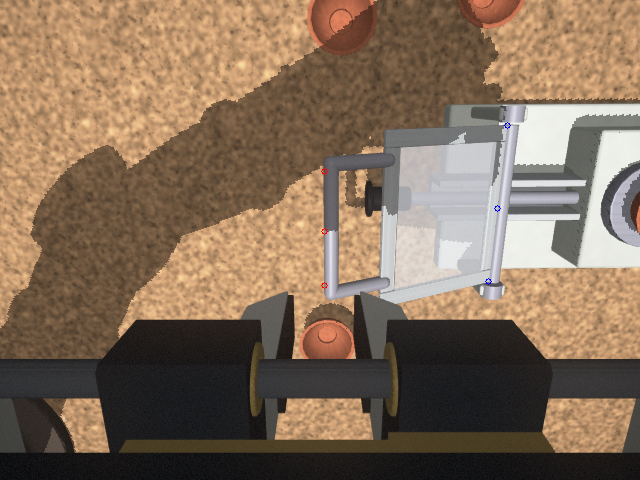

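```bash
cat > fit.py <<'E'
from h import *
from scipy.optimize import least_squares
D={k:dict(np.load(f'pics/{k}.npz')) for k in('scene','top','w1')}
Z=np.array([0,0,1])
def model(p):
    H=np.array([p[0],p[1],.085]);ex=np.array([np.cos(p[2]),np.sin(p[2]),0]);ey=np.array([-ex[1],ex[0],0])
    B=H+.155*(-np.cos(p[3])*ex+np.sin(p[3])*Z)
    return dict(bR=B+.045*ey,bL=B-.045*ey,hR=H+p[4]*ey,hL=H-p[4]*ey,B=B,H=H,knob=H-.085*ex-.035*Z)
obs=[('scene','bR',410.8,198.7),('scene','bL',359.3,187.5),('top','bR',217.5,274.3),('top','bL',270,291.8),('w1','bR',331,161),('w1','bL',332,293),
('top','hR',236.7,198.7),('top','hL',311.3,226),('w1','hR',514,113),('w1','hL',492,291),('scene','hR',401.3,288.3)]
def res(p):
    m=model(p);return np.concatenate([proj(D[v],m[k])-[a,b] for v,k,a,b in obs])
r=least_squares(res,[.648,.122,-.325,.43,.07],loss='soft_l1')
print(r.x.round(4));m=model(r.x)
for k in('B','H','knob'):print(k,m[k].round(4))
for o,e in zip(obs,res(r.x).reshape(-1,2)):print(o[:2],e.round(1))
E
python3 fit.py
```

```text
[ 0.6513  0.122  -0.3259  0.4549  0.0735]
B [0.5194 0.1666 0.1531]
H [0.6513 0.122  0.085 ]
knob [0.5707 0.1492 0.05  ]
('scene', 'bR') [-1.2  0.8]
('scene', 'bL') [-0.5  0.3]
('top', 'bR') [ 0.5 -0.8]
('top', 'bL') [-1.7  0. ]
('w1', 'bR') [1.  1.6]
('w1', 'bL') [-0.5 -0.6]
('top', 'hR') [-0.3 -0.6]
('top', 'hL') [ 1.3 -0.3]
('w1', 'hR') [-1.2 -0.2]
('w1', 'hL') [-1.4 -1.7]
('scene', 'hR') [-0.   0.9]
```

The fit is consistent to 1-2 px. I'll go down onto the bar and pinch it lightly.

Call:
jog_arm --commands ".48 .018 0 -.09 0 0 0;.48 0 0 -.09 0 0 0;.48 0 0 -.09 0 0 0;.48 0 0 -.09 0 0 0;.48 0 0 -.09 0 0 0" --force 20

```text
clock: 2.65
position: [0.5197, 0.1662, 0.1358]
ee_rot: [-3.099, 0.514, -0.0]
force: [0.8, 0.5, -0.0]
width: 0.259
```

Call:
jog_arm --commands ".48 0 0 0 0 0 0;1 0 0 0 0 0 0;1 0 0 0 0 0 0;1 0 0 0 0 0 0;1 0 0 0 0 0 0"

```text
clock: 3.15
position: [0.5192, 0.1666, 0.138]
ee_rot: [-3.098, 0.514, 0.001]
force: [-4.8, 1.1, 2.2]
width: 0.101
```

```bash
python3 - <<'E'
import numpy as np
f=np.linspace(.455,1.60,16);y=-.326
h=-.155*np.cos(f);z=.155*np.sin(f)
d=np.c_[np.diff(h)*np.cos(y),np.diff(h)*np.sin(y),np.diff(z)]/.3
for r in d.round(4):print(*r)
E
```

```text
0.0177 -0.006 0.0347
0.0201 -0.0068 0.0332
0.0225 -0.0076 0.0315
0.0247 -0.0083 0.0296
0.0268 -0.009 0.0275
0.0287 -0.0097 0.0253
0.0304 -0.0103 0.0229
0.032 -0.0108 0.0204
0.0334 -0.0113 0.0178
0.0345 -0.0117 0.015
0.0355 -0.012 0.0122
0.0363 -0.0123 0.0093
0.0369 -0.0125 0.0063
0.0372 -0.0126 0.0034
0.0374 -0.0126 0.0004
```

The opening is 9.3 mm, so the 10 mm bar is in the grip. Next I'll swing it along the arc.

Call:
jog_arm --commands "1 .018 -.006 .035 0 0 0;1 .02 -.007 .033 0 0 0;1 .0225 -.0075 .0315 0 0 0;1 .0245 -.0085 .0295 0 0 0;1 .027 -.009 .0275 0 0 0"

```text
clock: 3.65
position: [0.5513, 0.1559, 0.1856]
ee_rot: [-3.098, 0.512, 0.007]
force: [-14.1, 4.4, 9.6]
width: 0.098
```

Call:
jog_arm --commands "1 .0285 -.0095 .0255 0 0 0;1 .0305 -.0105 .023 0 0 0;1 .032 -.011 .0205 0 0 0;1 .0335 -.0115 .018 0 0 0;1 .0345 -.0115 .015 0 0 0"

```text
clock: 4.15
position: [0.6018, 0.1389, 0.217]
ee_rot: [-3.097, 0.514, -0.002]
force: [-3.8, 2.2, 0.5]
width: 0.097
```

Call:
jog_arm --commands "1 .0355 -.012 .012 0 0 0;1 .0365 -.0125 .0095 0 0 0;1 .037 -.0125 .0065 0 0 0;1 .037 -.0125 .0035 0 0 0;1 .0375 -.0125 .0005 0 0 0"

```text
clock: 4.65
position: [0.6575, 0.12, 0.2246]
ee_rot: [-3.098, 0.514, -0.002]
force: [-0.4, 5.5, 1.4]
width: 0.1
```

Call:
jog_arm --commands "1 0 0 0 0 0 0;1 0 0 0 0 0 0;1 0 0 0 0 0 0;1 0 0 0 0 0 0;1 0 0 0 0 0 0"

```text
clock: 5.15
position: [0.6583, 0.1197, 0.2245]
ee_rot: [-3.098, 0.515, -0.005]
force: [3.5, 5.5, 2.9]
width: 0.098
```

```bash
python3 - <<'E'
from h import *
a=grab("scene","s2");w=grab("wrist","w2");s=status.observe()
for k in('clock','position','force','joints'):print(k,np.round(s[k],3))
cv2.imwrite('pics/s2.png',np.hstack([cv2.resize(a["pixels"][60:420,200:520,::-1],(400,450)),cv2.resize(w["pixels"][:,:,::-1],(400,450))]))
E
```

```text
clock 5.25
position [0.658 0.12  0.224]
force [2.976 4.244 2.84 ]
joints [-0.566  0.534  0.488  1.489 -0.261  1.181 -0.366]
```

View pics/s2.png

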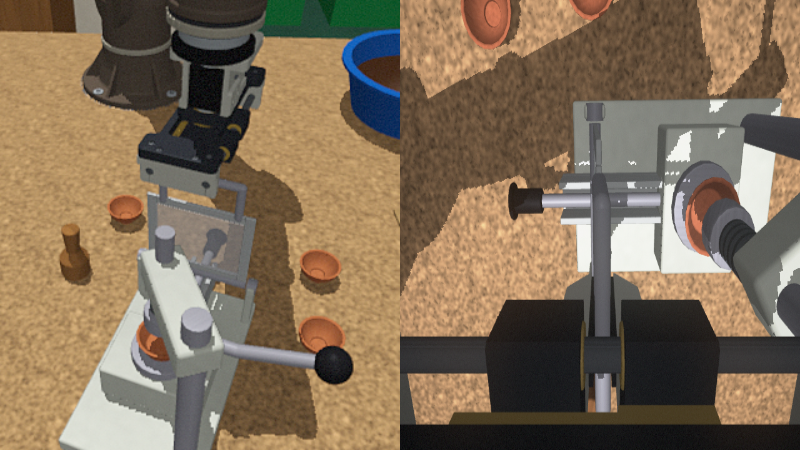

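The guard is up at about 1.6 rad and the rod is still home: the knob is visible in the wrist view at (525,200) of the montage. I'll release the bar, rise, back off over the knob and turn the tool 90°.

Call:
jog_arm --commands ".4 0 0 0 0 0 0;.4 0 0 0 0 0 0;.4 0 0 .02 0 0 0;.4 0 0 .1 0 0 0;.4 0 0 .1 0 0 0"

```text
clock: 5.75
position: [0.6557, 0.1187, 0.2903]
ee_rot: [3.097, -0.517, -0.003]
force: [0.9, 0.1, 0.5]
width: 0.302
```

Call:
jog_arm --commands ".4 0 0 .08 0 0 0;-.3 -.0193 .0064 0 0 0 .0167;-.3 -.0193 .0064 0 0 0 .0167;-.3 -.0193 .0064 0 0 0 .0167;-.3 -.0193 .0064 0 0 0 .0167"

```text
clock: 6.25
position: [0.6329, 0.1265, 0.3142]
ee_rot: [3.137, 0.147, 0.0]
force: [-0.1, 0.6, -0.3]
width: 0.6
```

Call:
jog_arm --commands "-.3 -.0193 .0064 0 0 0 .0167;-.3 -.0193 .0064 0 0 0 .0167;-.3 -.0193 .0064 0 0 0 .0167;-.3 -.0193 .0064 0 0 0 .0167;-.3 -.0193 .0064 0 0 0 .0167"

```text
clock: 6.75
position: [0.604, 0.1361, 0.3142]
ee_rot: [2.992, 0.955, -0.0]
force: [-0.8, -0.2, -0.2]
width: 0.654
```

Call:
jog_arm --commands "-.3 -.0193 .0064 0 0 0 .0167;-.3 -.0193 .0064 0 0 0 .0167;-.3 -.0193 .0064 0 0 0 .0167;-.3 -.0193 .0064 0 0 0 .0167;-.3 -.0193 .0064 0 0 0 .0167"

```text
clock: 7.25
position: [0.5751, 0.1457, 0.3142]
ee_rot: [2.642, 1.698, -0.0]
force: [0.6, 0.8, -0.1]
width: 0.653
```

Call:
jog_arm --commands "-.3 -.0193 .0064 0 0 0 .0167;-.3 0 0 0 0 0 0;-.3 0 0 0 0 0 0;-.3 0 0 0 0 0 0;-.3 0 0 0 0 0 0"

```text
clock: 7.75
position: [0.5696, 0.1481, 0.3139]
ee_rot: [2.554, 1.828, -0.0]
force: [-0.2, 0.6, 0.0]
width: 0.651
```

```bash
python3 - <<'E'
from h import *
a=grab("scene","s3");t=grab("top","t3");w=grab("wrist","w3");s=status.observe()
for k in('clock','position','ee_rot','force','joints'):print(k,np.round(s[k],3))
H=np.array([.6513,.122,.085]);y=-.326;ex=np.array([np.cos(y),np.sin(y),0]);Z=np.array([0,0,1])
for n,X in(('knob',H-.085*ex-.035*Z),('mouth',H-.045*ex-.035*Z),('mark',H+.010*ex-.035*Z),('disc',H-.102*ex-.035*Z)):print(n,X.round(4),'w',proj(w,X).round(1),'s',proj(a,X).round(1))
for f in(1.4,1.57,1.74):print(f,[proj(a,H+.155*(-np.cos(f)*ex+np.sin(f)*Z)+k*np.array([-ex[1],ex[0],0])).round(1).tolist() for k in(-.045,.045)])
cv2.imwrite('pics/s3.png',np.hstack([cv2.resize(a["pixels"][100:340,240:480,::-1],(400,400)),cv2.resize(w["pixels"][:,:,::-1],(400,400))]))
E
```

```text
clock 7.9
position [0.569 0.148 0.314]
ee_rot [ 2.554  1.83  -0.   ]
force [-0.444 -0.153  1.028]
joints [-0.466  0.316  0.165  1.541 -0.053  1.29   0.949]
knob [0.5708 0.1492 0.05  ] w [324.9 191.9] s [370.1 256.7]
mouth [0.6087 0.1364 0.05  ] w [325.  230.7] s [363.4 272. ]
mark [0.6608 0.1188 0.05  ] w [325.1 280.7] s [353.4 294.9]
disc [0.5547 0.1547 0.05  ] w [324.9 174.7] s [372.8 250.5]
1.4 [[338.4, 183.7], [399.5, 197.8]]
1.57 [[332.1, 192.7], [395.0, 207.6]]
1.74 [[325.3, 204.9], [389.8, 220.7]]
```

View pics/s3.png

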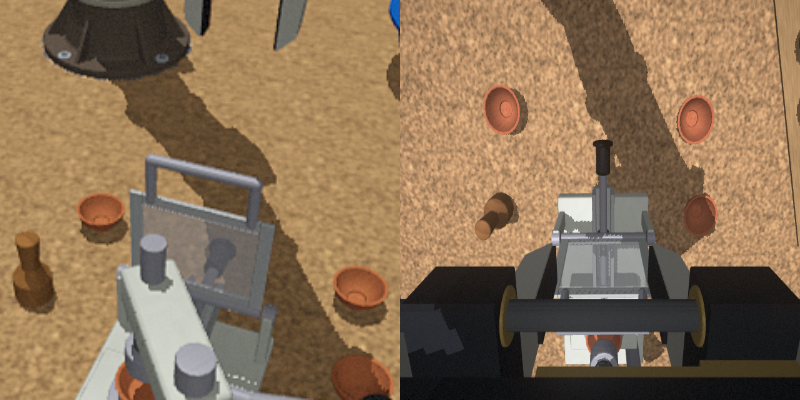

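The scene view has the bar corners at (330,195) and (396,210), which puts the guard at about 1.6 rad and staying there. The knob appears at about (323,190) in the wrist view and (373,248) in the scene view. Both match the predicted knob at z = 50 mm within 2 px, so I'll go down and grip it.

Call:
jog_arm --commands "-.3 .01 .003 -.0945 0 0 0;-.3 0 0 -.0945 0 0 0;-.3 0 0 -.0945 0 0 0;-.3 0 0 -.0945 0 0 0;-.3 0 0 -.0945 0 0 0" --force 50

```text
clock: 8.4
position: [0.5724, 0.1492, 0.1711]
ee_rot: [2.553, 1.83, 0.001]
force: [-0.0, 0.4, -0.4]
width: 0.65
```

Call:
jog_arm --commands "-.3 0 0 -.0945 0 0 0;-.3 0 0 -.0945 0 0 0;-.3 0 0 -.0945 0 0 0;-.3 0 0 -.0945 0 0 0;-.3 0 0 -.0945 0 0 0"

```text
clock: 8.9
position: [0.5725, 0.1493, 0.0293]
ee_rot: [2.553, 1.83, 0.001]
force: [-0.2, 0.2, 0.5]
width: 0.654
```

Call:
jog_arm --commands "-.3 0 0 0 0 0 0;1 0 0 0 0 0 0;1 0 0 0 0 0 0;1 0 0 0 0 0 0;1 0 0 0 0 0 0"

```text
clock: 9.4
position: [0.5731, 0.1495, 0.0316]
ee_rot: [2.553, 1.83, 0.003]
force: [-0.5, 0.2, -0.0]
width: 0.351
```

Call:
jog_arm --commands "1 0 0 0 0 0 0;1 0 0 0 0 0 0;1 0 0 0 0 0 0;1 0 0 0 0 0 0;1 0 0 0 0 0 0"

```text
clock: 9.9
position: [0.5723, 0.1482, 0.031]
ee_rot: [2.553, 1.83, -0.001]
force: [-1.8, -3.7, 6.3]
width: 0.224
```

The opening is 20.6 mm, so the 22 mm knob is held. Next I'll pull 55 mm along -x of the press.

Call:
jog_arm --commands "1 -.0174 .0059 0 0 0 0;1 -.0174 .0059 0 0 0 0;1 -.0174 .0059 0 0 0 0;1 -.0174 .0059 0 0 0 0;1 -.0174 .0059 0 0 0 0"

```text
clock: 10.4
position: [0.5488, 0.1561, 0.0311]
ee_rot: [2.552, 1.826, 0.005]
force: [7.8, -5.9, -1.6]
width: 0.231
```

Call:
jog_arm --commands "1 -.0174 .0059 0 0 0 0;1 -.0174 .0059 0 0 0 0;1 -.0174 .0059 0 0 0 0;1 -.0174 .0059 0 0 0 0;1 -.0174 .0059 0 0 0 0"

```text
clock: 10.9
position: [0.5237, 0.1645, 0.0311]
ee_rot: [2.551, 1.825, 0.006]
force: [11.3, -7.2, -4.7]
width: 0.226
```

Call:
jog_arm --commands "1 0 0 0 0 0 0;1 0 0 0 0 0 0;1 0 0 0 0 0 0;1 0 0 0 0 0 0;1 0 0 0 0 0 0"

```text
clock: 11.4
position: [0.5235, 0.1645, 0.0311]
ee_rot: [2.552, 1.825, 0.005]
force: [9.3, -8.2, -1.9]
width: 0.228
```

```bash
python3 - <<'E'
from h import *
a=grab("scene","s4");t=grab("top","t4");w=grab("wrist","w4");s=status.observe()
for k in('clock','position','ee_rot','force','width'):print(k,np.round(s[k],4))
H=np.array([.6513,.122,.085]);y=-.326;ex=np.array([np.cos(y),np.sin(y),0]);Z=np.array([0,0,1])
p0=np.array([.5727,.1492]);print('pull',-(s['position'][:2]-p0)@ex[:2],'side',(s['position'][:2]-p0)@[-ex[1],ex[0]])
for k in(-.030,-.045,-.06):
  X=H+k*ex-.025*Z;print(k,'t',proj(t,X).round(1),'w',proj(w,X).round(1),'s',proj(a,X).round(1))
T=cv2.resize(t["pixels"][170:310,200:340,::-1],(400,400),interpolation=2)
cv2.imwrite('pics/s4.png',np.hstack([T,cv2.resize(w["pixels"][100:420,160:480,::-1],(400,400),interpolation=2)]))
E
```

```text
clock 11.55
position [0.5235 0.1645 0.0311]
ee_rot [2.5517 1.825  0.0055]
force [ 9.2719 -7.5    -3.1367]
width 0.2286
pull 0.05154323221186426 side -0.0012833134254851533
-0.03 t [269.6 229.2] w [325.9 575.4] s [361.2 274. ]
-0.045 t [266.7 236.7] w [325.8 549.1] s [363.8 268. ]
-0.06 t [263.9 244.3] w [325.7 521.3] s [366.4 262.1]
```

View pics/s4.png

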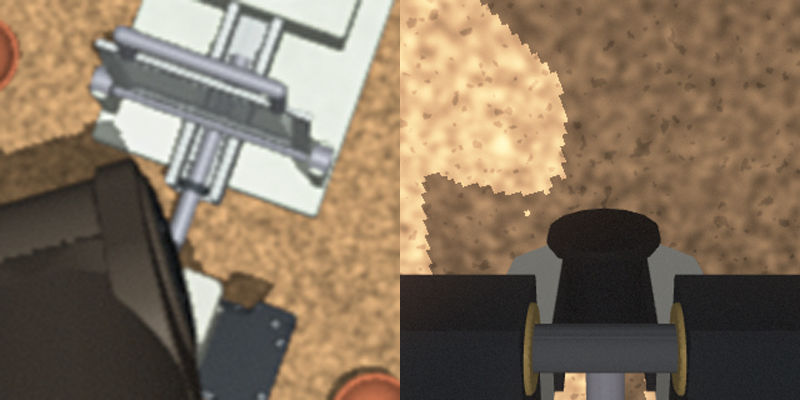

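The measured pull is 51.5 mm because the arm gives a little. In the top view the dark ring is at about (268,235), right at the mouth and slightly inside. I'll add about 3.5 mm and zoom in.

Call:
jog_arm --commands "1 -.006 .002 0 0 0 0;1 -.006 .002 0 0 0 0;1 0 0 0 0 0 0;1 0 0 0 0 0 0;1 0 0 0 0 0 0"

```text
clock: 12.05
position: [0.52, 0.1656, 0.0311]
ee_rot: [2.552, 1.825, 0.006]
force: [10.5, -6.7, -2.8]
width: 0.225
```

```bash
python3 - <<'E'
from h import *
t=grab("top","t5");a=grab("scene","s5");s=status.observe()
print(s['position'].round(4),s['force'].round(1))
H=np.array([.6513,.122,.085]);y=-.326;ex=np.array([np.cos(y),np.sin(y),0]);ey=np.array([-ex[1],ex[0],0]);Z=np.array([0,0,1])
print('pull',-(s['position'][:2]-[.5727,.1492])@ex[:2])
def strip(d,z):  # rectify the plane z along the rod: 10 px = 1 mm... 4px/mm
  q=np.float32([proj(d,H+k*ex+m*ey+(z-.085)*Z) for k,m in((-.1,-.025),(0,-.025),(0,.025),(-.1,.025))])
  M=cv2.getPerspectiveTransform(q,np.float32([(0,0),(800,0),(800,280),(0,280)]))
  im=cv2.warpPerspective(d["pixels"],M,(800,280),flags=cv2.INTER_CUBIC)[:,:,::-1].copy()
  for k in range(0,800,80):cv2.line(im,(k,0),(k,12),(0,0,255),2)
  return im
cv2.imwrite('pics/t5.png',np.vstack([strip(t,.06),strip(a,.06)]))
E
```

```text
[0.52   0.1656 0.0311] [ 9.8 -9.1 -3.4]
pull 0.05514705317708518
```

View pics/t5.png

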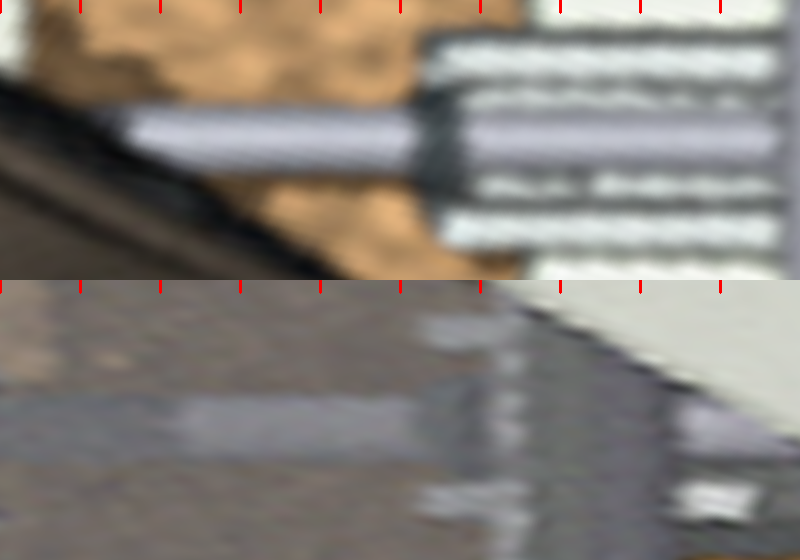

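In the rectified top strip (8 px/mm) the ring centre is at x≈440 and the mouth at x≈432, so the ring is about 1 mm inside. The scene strip shows the same within 1-2 mm. I'll nudge it 1 mm, settle, and take one last look at the guard and ring.

Call:
jog_arm --commands "1 -.0035 .001 0 0 0 0;1 0 0 0 0 0 0;1 0 0 0 0 0 0;1 0 0 0 0 0 0;1 0 0 0 0 0 0"

```text
clock: 12.65
position: [0.5192, 0.1659, 0.0311]
ee_rot: [2.552, 1.825, 0.006]
force: [10.2, -8.2, -3.4]
width: 0.228
```

Call:
jog_arm --commands "1 0 0 0 0 0 0;1 0 0 0 0 0 0;1 0 0 0 0 0 0;1 0 0 0 0 0 0;1 0 0 0 0 0 0"

```text
clock: 13.15
position: [0.5192, 0.1659, 0.0311]
ee_rot: [2.552, 1.825, 0.006]
force: [11.7, -8.3, -4.1]
width: 0.225
```

```bash
python3 - <<'E'
from h import *
t=grab("top","t6");a=grab("scene","s6")
A=cv2.resize(a["pixels"][100:340,240:480,::-1],(400,400));T=cv2.resize(t["pixels"][200:270,230:300,::-1],(400,400),interpolation=2)
cv2.imwrite('pics/f.png',np.hstack([A,T]))
E
```

```text
(no output)
```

View pics/f.png

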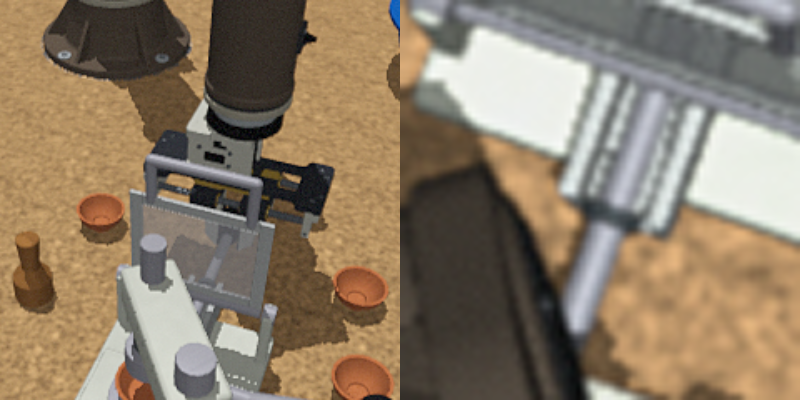

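The guard bar is at the same pixels as before, (150,158)-(260,183), still about 1.6 rad. The ring sits at the mouth at crop (612,213), and the cups and tamper haven't moved. I'm handing in.

```bash
python3 -c "
from cell import arm; print(arm.sign_off())"
```

```text
the job is handed in; nothing more can be done
None
```

The press is open for unloading, and I handed the job in with the gripper still holding the rod at its mark. The sign-off reported no verdict.

- **Guard:** I pinched its pull bar, swung it up along its arc and let go. The scene camera put it at about 1.6 rad, and it was in the same place at the last look.
- **Rod:** I gripped the knob with 50 N and pulled it out. The tool had moved about 56 mm by the end and stood still for the last half second, with a wrist force of about 14 N in the horizontal plane.
- **Ring mark:** At the last measurement its centre was about 1 mm inside the sleeve mouth in the top view, and 1–2 mm inside in the coarser scene view. I then pulled roughly 1 mm more; the last picture shows the ring at the mouth, but I did not measure it again.
- **Bystanders:** The tamper and the cups in view looked unmoved in the last pictures. I compared them by eye only.

The first 55 mm pull came out at 51.5 mm on the tool reading because the arm gives a little. I made up the difference, and no check failed. The clock read about 13 s of the 56 s allowed.

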